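# Seat the sample carousel on its drive key and load the last tin

### The job

The three-place carousel of the sample changer is riding on top of the key of its drive spindle. Turn it on the spindle until its keyway meets the key and it drops fully home on the spindle's seat, then set the large moisture tin that stands by itself on the worktop into the empty holder, upright and right down on the holder's floor; set it down, do not drop it. At the end all three tins stand in the carousel's holders; keep every tin upright and leave everything else on the worktop where it is.

Things in the scene. Friction and masses are not known exactly. Their poses are not given: they have to be found in the camera images.
- carousel: Loose aluminium carousel, 0.7 kg, 221 mm across, on the drive spindle: round hub (48 mm diameter, 36 mm high, 22 mm bore, one keyway 11 mm wide) with three holders on arms. Origin on the hub's axis at its underside; +x along the keyway (from above: the notch in the bore, a dark line beside it). Turns easily either way. On the key its origin is 10 mm above the seat and it is slightly cocked.
- spindle_seat (a point): Centre of the flat seat at the foot of the spindle (20 mm thick, 62 mm high), 66 mm above the worktop, on a fixed grey motor unit; the hub rests here when home. z up the spindle; +x points to its one key, 8 mm wide, 10 mm high, hidden under the hub; a dark line on the spindle's end, from the middle to one side, points the same way. Gearing holds it against pushes under about 10 N on a holder.
- pocket_a (a point): Centre of the floor of holder a, 60 degrees anticlockwise of the keyway; tin_a stands in it. Axes as the carousel's. All holders: round cups, 71 mm outside and 64 mm inside diameter, centred 75 mm from the hub's axis; underside 4 mm below this floor, rim 14 mm above it; 59 mm gaps between them, with room to push a holder round from the side.
- pocket_b (a point): Centre of the floor of holder b, across the hub from the keyway; tin_b stands in it. Axes as the carousel's. The floors are 18 mm above the carousel's origin. The carousel falls by its own weight when keyway and key are in line within about 5 degrees; a strong sideways push can hold it up until the push is taken away.
- pocket_c (a point): Centre of the floor of holder c, 60 degrees clockwise (from above) of the keyway: the empty holder. Axes as the carousel's.
- tin_a: Round lidded aluminium moisture tin, 57 mm diameter, 31 mm high, 0.09 kg, standing in holder a. Origin at the centre of its underside, z up.
- tin_b: The same tin, standing in holder b. Origin at the centre of its underside, z up.
- tin_c: The same tin, 57 mm diameter, 31 mm high, 0.09 kg, standing on the worktop to the right of the carousel: the tin to load. Grasp it round its side. Origin at the centre of its underside, z up.
- small_tin: A smaller tin of the same kind, 50 mm diameter, 27 mm high, also on the worktop to the right; not part of the job. Origin at the centre of its underside.
- mould_ring: Bystander: steel ring, 62 mm diameter, 35 mm high, at the right. Origin at the centre of its underside.
- spatula: Bystander: spatula with wooden grip, 219 mm long, lying near the front edge at the right. Origin under its middle.
- brush: Bystander: flat brush, 170 mm long, lying near the front edge at the left. Origin under its middle.
There are look-alikes about, which are no part of the job. What is shaped like the tin_c but green, turquoise or yellow is not meant.

How it is judged:
By the outcome, as a careful person would: the job done as asked, in the order asked, and still so for the second after the job is handed in, with the robot touching nothing.
It also fails if it takes over 61 s, if anything falls off the work surface, if the arm or the gripper's body presses on something with over 40 N, if the wrist force passes 120 N, or if a joint passes its speed limit or range.

### The arm

A 6-joint arm with a two-finger parallel gripper is mounted at the origin on a cart in front of the work surface, level with it; the furniture and walls round the work are solid. World frame = base frame: x ahead of the robot, y to its left, z up, the work surface at z = 0. Lengths are in m, angles in rad, forces in N, time in s.
With the tool pointing down it reaches from about 0.375 to 0.9 m from the base axis. Payload 3.1 kg.
Tool frame: the origin (TCP) lies between the finger pads; the fingertips stand manip.finger_overhang ahead of it and the grasp point (between the pads) lies 5 mm behind it (manip.finger_overhang is the distance from the TCP to the fingertips, in m); z points along the fingers, y is the line along which they close (so a half turn about z gives the same grasp; the last joint's range is limited). The gripper opens to 85 mm and grips with 20 to 120 N. Pads are 22 mm wide; open, the fingers measure 114 mm over their backs; the gripper's body (76 mm by 85 mm) begins 54 mm behind the grasp point. The pads swing forward as they close: fully open they stand 13 mm farther back than shut.
Start: joints at [1.153, 0.527, 1.433, -0, 1.181, -0.178], TCP at [0.148, 0.607, 0.245] pointing down, gripper open.
Joint ranges: [-3.08, 3.08], [-0.75, 2.2], [0.22, 2.44], [-1.43, 4.57], [0, 2.65], [-2.85, 2.85]. Speed limits (rad/s): [2.79, 2.79, 3.14, 3.14, 3.14, 3.14].

### API

Orientations are given as a unit quaternion [x, y, z, w].
In Python, from station import manip gives the robot as it stands.
- The arm moves only by the tool drive_tool, never from a script. Its argument "plan" is a list of rows, each a list of 7 numbers: the shift along the tool's x, y, z in m, then the turn, a rotation vector about the tool's x, y, z in degrees, then the opening, from -1 (shut) to 1 (fully open). In form: [[x, y, z, wx, wy, wz, gripper], ...]. A call has 1 to 10 rows; each row shifts and turns the commanded pose from where the row before left it, along the tool's axes as they then stand; what a row does not reach is not made up. A row lasts 1/10 s, in which the tool goes at most 50 mm and 8.59 degrees, less where a joint would pass 70% of its speed; a pose out of reach is approached as far as the arm can. A call is refused whole if a number of a shift passes 0.05 or a number of a turn 8.59, either way. A call with a gripper value outside its range is refused whole. The fingers move at their own pace and stop on an object; "newtons" is the grip in N (left out, the last holds). Time passes only in rows, so rows that do not move let the fingers close. It gives the time, the measured TCP pose, the force, the opening and the grip force at its end, in the units of the state.
- manip.sense(): the state, without advancing time (a new reading comes with each control period).
- manip.snapshot(name): name is "scene" or "top"; returns a dict with "image" (420x560x3 uint8, red, green, blue), "z_map" (420x560 float32, m along the optical axis (not along the pixel's ray), 0 where there is no reading), "fov_y" (degrees; the focal length in pixels is half the picture's height over the tangent of half this angle, whatever the lens; pixels are square), "cx", "cy" (the principal point, pixels), "extrinsics" (4x4, takes a point from camera to world coordinates). Camera axes: x right, y up, looking along -z (the intrinsics and any distortion apply to the point x, -y, -z); pixel columns grow to the right and rows downward; lengths in m; the calibration is good to about 2 mm. A picture is of the moment at which its call begins.
- manip.sign_off(): hands the job in; it is judged then, once.
The state is a dict: "t": time; "q": joint angles; "qd": joint speeds; "tau": joint torques, N m; "tcp_pos": TCP position; "tool_rot": TCP orientation; "force": force on the tool from outside, world axes, zero at the start; "ft_torque": the same for the moment, N m; "finger_gap": opening from 0.0 (shut) to 1.0 (fully open); "gripper_force": force on a finger pad.
Only numpy, scipy, OpenCV 4.12 (cv2) and the standard library are available. Lean on these libraries where they do the work, as an engineer would, in place of code of your own. Each camera call takes 0.05 s, during which the arm holds its last target. There are 200 camera calls.

## Working session

There is one attempt and no reset: what is moved stays moved. The work goes in short steps, Python scripts to look and compute and a tool call to move; the robot and the scene stay as the last step left them, time stands still between calls to the robot, and variables do not carry over. Pictures are saved under pics/ and viewed, at most 10 in all, crops included, and the job is handed in when it is done.

Besides the shell and the picture viewer there is one more tool, called after "Request:" as name([rows], argument=value, ...), one row to a line, values as JSON. drive_tool: Moves the arm, as the interface text tells. Its arguments: {"type":"object","properties":{"plan":{"type":"array"},"newtons":{"type":"number"}},"required":["plan"]}

```bash
ls; mkdir -p pics; cat > h.py <<'E'
import numpy as np, cv2
from station import manip
def snap(n):
    s=manip.snapshot(n); s['f']=210/np.tan(np.radians(s['fov_y'])/2); return s
def pts(s):
    z=s['z_map']; v,u=np.mgrid[:420,:560]
    p=np.stack([(u-s['cx'])/s['f']*z,-(v-s['cy'])/s['f']*z,-z,np.ones_like(z)],-1)
    return (p@np.array(s['extrinsics']).T)[...,:3]
def ray(s,u,v,h):
    E=np.array(s['extrinsics']); d=E[:3,:3]@np.array([(u-s['cx'])/s['f'],-(v-s['cy'])/s['f'],-1]); o=E[:3,3]
    return o+d*(h-o[2])/d[2]
def save(s,n,crop=None,k=1):
    im=s['image'][...,::-1]
    if crop: a,b,c,d=crop; im=im[b:d,a:c]
    cv2.imwrite('pics/'+n,cv2.resize(im,None,fx=k,fy=k,interpolation=cv2.INTER_CUBIC))
E
python3 - <<'E'
from h import *
import pickle
S={n:snap(n) for n in('top','scene')}
pickle.dump(S,open('s.pkl','wb'))
for n,s in S.items(): save(s,n+'0.png'); print(n,s['fov_y'],s['cx'],s['cy'],np.round(s['extrinsics'],3).tolist(),[k for k in s])
print(manip.finger_overhang, manip.sense())
E
```

```text
pics
top 43.574520836305354 282.0030004019213 203.7437029172375 [[0.104, 0.9, -0.424, -0.135], [-0.995, 0.092, -0.05, -0.251], [-0.006, 0.427, 0.904, 1.397], [0.0, 0.0, 0.0, 1.0]] ['image', 'z_map', 'fov_y', 'cx', 'cy', 'extrinsics', 'f']
scene 45.958601057036226 277.5559132943232 213.83254972805426 [[0.557, 0.438, -0.705, -0.724], [-0.83, 0.277, -0.484, -0.969], [-0.016, 0.855, 0.518, 0.948], [0.0, 0.0, 0.0, 1.0]] ['image', 'z_map', 'fov_y', 'cx', 'cy', 'extrinsics', 'f']
0.014 {'t': 0.1, 'q': array([ 1.15254735e+00,  5.28383280e-01,  1.43374900e+00,  3.05452681e-05,
        1.18138858e+00, -1.78548449e-01]), 'qd': array([-0.00143428,  0.00093347, -0.00167515,  0.00094633,  0.00109949,
        0.00014728]), 'tau': array([-1.19872348e-04, -4.43304241e+01, -1.78584856e+01, -2.45002320e-04,
        3.93840834e-03,  8.57195744e-06]), 'tcp_pos': array([0.14812841, 0.60657709, 0.24443325]), 'tool_rot': array([ 1.19569262e-01,  9.92825393e-01, -9.17346657e-04, -2.96936514e-04]), 'force': array([ 0.25977334, -0.31479034, -0.24753166]), 'ft_torque': array([ 0.04188942, -0.00150312,  0.01731104]), 'gripper_force': 0.0, 'finger_gap': 1.002431302576258}
```

View pics/top0.png

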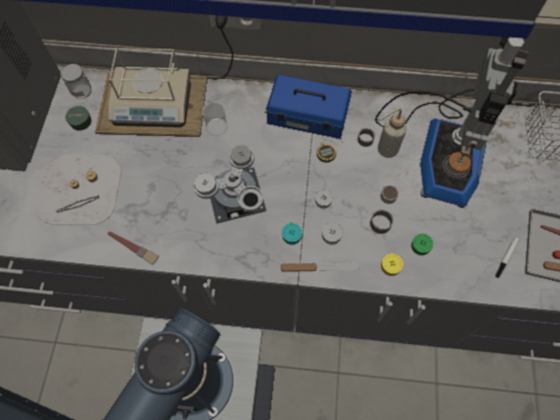

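View pics/scene0.png

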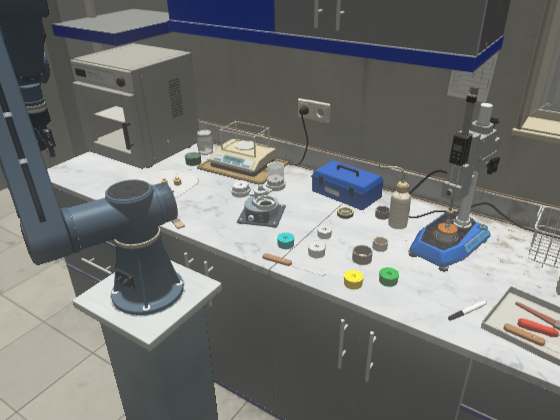

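The top view shows the carousel hub near (233,180), its tins at (242,156) and (206,184), and the empty holder at (250,200). The plain large tin is at (332,233), with the small tin at (324,199). In the scene view the carousel is near (262,198) and tin_c near (316,248).

```bash
python3 - <<'E'
from h import *
import pickle
S=pickle.load(open('s.pkl','rb'))
a=S['top'];b=S['scene']
def crop(s,c,k): 
    im=s['image'][c[1]:c[3],c[0]:c[2],::-1]; return cv2.resize(im,None,fx=k,fy=k,interpolation=cv2.INTER_CUBIC)
A=crop(a,(185,135,285,235),6)
cv2.imwrite('pics/c0.png',A)
P=pts(a)
for n,(u,v) in dict(ta=(242,155),tb=(206,184),hub=(233,180),c=(250,200),tinc=(332,233),small=(324,199)).items(): print(n,np.round(P[v,u],3))
# cluster: near-height tops
X=P[...,0];Y=P[...,1];Z=P[...,2]
for n,(u,v) in dict(ta=(242,155),tb=(206,184),tinc=(332,233),small=(324,199)).items():
    p=P[v,u]; m=((np.hypot(X-p[0],Y-p[1])<.05)&(abs(Z-p[2])<.007)).astype(np.uint8)
    k,l,st,ce=cv2.connectedComponentsWithStats(m); i=l[v,u]
    q=P[l==i]; h=np.median(q[:,2]); 
    cn=max(cv2.findContours((l==i).astype(np.uint8),0,1)[0],key=len)
    w=np.array([ray(a,*c[0],h)[:2] for c in cn]).astype(np.float32)
    (c,r)=cv2.minEnclosingCircle(w); print(n,'top',round(h,4),'c',np.round(c,4),'r',round(r,4),'mean',np.round(w.mean(0),4), len(q))
E
```

```text
ta [ 0.598 -0.054  0.126]
tb [0.501 0.033 0.12 ]
hub [ 0.523 -0.039  0.117]
c [ 0.478 -0.09   0.093]
tinc [ 0.43  -0.325  0.027]
small [ 0.532 -0.295  0.031]
ta top 0.1275 c [ 0.6009 -0.0493] r 0.0312 mean [ 0.6017 -0.0499] 308
tb top 0.1211 c [0.5052 0.0361] r 0.0311 mean [0.5052 0.0358] 321
tinc top 0.0298 c [ 0.4327 -0.3254] r 0.0304 mean [ 0.4323 -0.3247] 291
small top 0.0273 c [ 0.5385 -0.2947] r 0.0259 mean [ 0.5404 -0.2952] 167
```

View pics/c0.png

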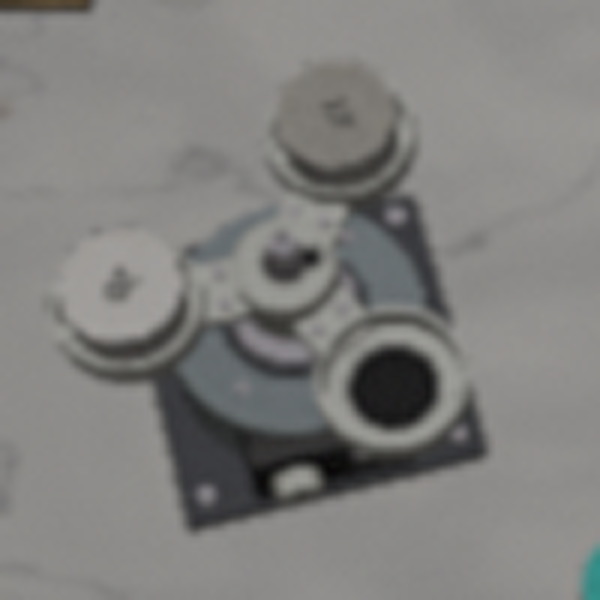

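```bash
python3 - <<'E'
from h import *
S={}
def acc(n): 
    L=[snap(n) for _ in range(6)]; return L[0],np.mean([l['image'] for l in L],0)
out=[]
for n in('top','scene'):
    s,im=acc(n)
    E=np.array(s['extrinsics']); p=np.linalg.inv(E)@np.array([.528,-.0345,.128,1]); u=s['cx']+s['f']*p[0]/-p[2]; v=s['cy']-s['f']*p[1]/-p[2]
    print(n,u,v)
    u,v=int(round(u)),int(round(v)); c=im[v-13:v+14,u-13:u+14,::-1]
    c=np.clip((c-c.min())/(c.max()-c.min())*255,0,255).astype(np.uint8)
    out.append(cv2.resize(c,None,fx=14,fy=14,interpolation=cv2.INTER_CUBIC))
cv2.imwrite('pics/hub.png',np.hstack(out))
E
```

```text
top 231.43817162846543 176.2116579443597
scene 259.4022812012022 184.1896674923712
```

View pics/hub.png

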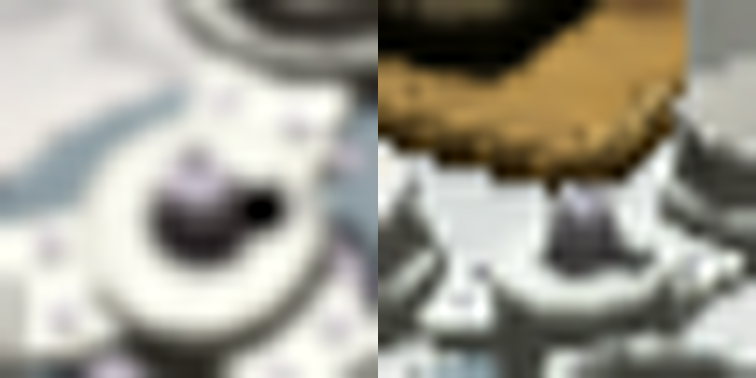

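```bash
python3 - <<'E'
from h import *
out=[]
for n,u,v in(('top',231,176),('scene',259,184)):
    L=[snap(n) for _ in range(10)]; im=np.mean([l['image'] for l in L],0)
    v-=1; print(n,v-7,u-7); g=im[v-7:v+9,u-7:u+8].mean(-1).round().astype(int); print(g)
    c=im[v-8:v+9,u-8:u+9,::-1]; c=np.clip((c-60)*1.5,0,255).astype(np.uint8)
    out.append(cv2.resize(c,None,fx=22,fy=22,interpolation=cv2.INTER_NEAREST))
cv2.imwrite('pics/hub2.png',np.hstack(out))
E
```

```text
top 168 224
[[141 141 141 140 137 133 130 134 143 147 144 136 124 107  94]
 [144 142 141 140 134 126 122 130 141 144 141 144 146 140 134]
 [141 134 128 123 119 115 118 131 142 140 139 146 151 151 149]
 [128 120 113 112 116 122 128 139 145 144 144 148 150 149 142]
 [114 110 112 120 131 139 142 142 144 146 148 149 148 145 134]
 [109 114 126 137 144 145 140 129 130 142 148 149 149 147 142]
 [112 126 140 146 147 143 133 115 116 134 143 148 149 147 147]
 [120 136 147 149 146 138 130 120 120 125 123 130 134 131 138]
 [128 143 149 147 135 118 118 124 124 114  95  89  88  90 118]
 [135 146 149 146 123  92  87  98 101  90  73  56  39  53  99]
 [141 147 148 141 112  74  65  72  75  70  62  51  39  56 102]
 [143 146 149 143 115  72  57  61  63  60  59  69  83 102 128]
 [144 146 149 147 127  90  62  55  54  54  66  97 125 138 146]
 [144 145 148 149 142 120  93  75  70  75  93 123 144 150 149]
 [143 142 147 150 149 143 133 122 117 122 132 142 150 150 143]
 [138 132 140 148 151 150 148 144 143 145 148 149 150 144 125]]
scene 176 252
[[103  92 100 133 142 156 158 159 159 158 158 155 153 152 149]
 [
[... 243 characters left out ...]
2  99]
 [ 95 123 111 119 116 125 143 152 140 145 119 121 104  94 190]
 [ 90 103  91  97  98 126 118 112 110 102 102  97  91 182 225]
 [184 182  98  91  92 105  92  91  92  98  90  91 184 215 223]
 [214 212 182 180 184 186  97 181 152 153 168 187 216 217 185]
 [212 211 210 212 215 216 170 173 195 173 182 215 217 216 146]
 [214 214 214 215 215 219 165 133 158 145 144 221 222 219 144]
 [215 215 215 219 223 224 146 119 122 121 119 188 224 224 210]
 [214 215 219 224 226 213 124 111 113 113 110 146 198 200 226]
 [219 215 221 226 227 184 110 106 107 107 105 109 120 151 223]
 [206 167 214 227 227 215 176 129 126 148 174 172 156 200 188]
 [219 209 166 200 222 226 221 208 207 213 220 217 210 186 134]]
```

View pics/hub2.png

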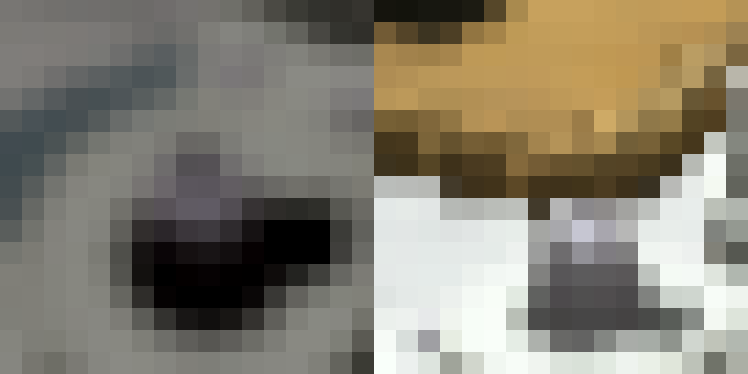

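The line on the spindle's end is only a few pixels and ambiguous: it seems to point up in the top picture, around (231,174). The cocking gives a second clue, so I'll measure the tilt direction from the heights.

```bash
python3 - <<'E'
from h import *
for n in('top','scene'):
    L=[snap(n) for _ in range(4)]; s=L[0]; s['z_map']=np.median([l['z_map'] for l in L],0)
    P=pts(s); X,Y,Z=P[...,0],P[...,1],P[...,2]
    ctr=np.array([.528,-.0345])
    for k,ang in dict(a=-11.6,b=108.4,c=-131.6).items():
        c=ctr+.075*np.array([np.cos(np.radians(ang)),np.sin(np.radians(ang))])
        r=np.hypot(X-c[0],Y-c[1])
        if k!='c': m=(r<.02)&(Z>.11); 
        else: m=(abs(r-.034)<.006)&(Z>.098)&(Z<.125)
        print(n,k,m.sum(),np.round([np.median(Z[m]),Z[m].std()],4),np.round(c,3))
        if k=='c':
            q=P[m]; A=np.c_[2*q[:,:2],np.ones(len(q))]; print('circ',np.linalg.lstsq(A,(q[:,:2]**2).sum(1),rcond=None)[0][:2])
            m=(r<.02); print('floor',np.median(Z[m]))
    for nm,c,h in(('tinc',(.4325,-.325),.031),('small',(.539,-.295),.027)):
        m=(np.hypot(X-c[0],Y-c[1])<.02)&(Z>.015); print(nm,np.median(Z[m]), P[m].mean(0))
    m=(np.hypot(X-.45,Y+.2)<.02); print('table',np.median(Z[m]))
    # hub top & obstacles near
    r=np.hypot(X-.528,Y+.0345); m=(abs(r-.018)<.004)&(Z>.1)&(Z<.125); 
    A=np.c_[P[m][:,:2]-ctr,np.ones(m.sum())]; g=np.linalg.lstsq(A,P[m][:,2],rcond=None)[0]; print('hub',m.sum(),g,np.degrees(np.arctan2(g[1],g[0])))
E
```

```text
top a 144 [0.1273 0.0017] [ 0.601 -0.05 ]
top b 152 [0.1215 0.0016] [0.504 0.037]
top c 142 [0.1042 0.0027] [ 0.478 -0.091]
circ [ 0.48060583 -0.09164651]
floor 0.08962034791364304
tinc 0.03001460821101487 [ 0.43239088 -0.32513487  0.02996191]
small 0.026084947712603168 [ 0.53881925 -0.29478211  0.02600212]
table 0.027993700962263723
hub 108 [0.10993782 0.01113858 0.11023002] 5.785299037373617
scene a 42 [0.1254 0.0014] [ 0.601 -0.05 ]
scene b 45 [0.1195 0.0011] [0.504 0.037]
scene c 88 [0.102  0.0021] [ 0.478 -0.091]
circ [ 0.47920908 -0.09235532]
floor 0.03304894040407602
tinc 0.02892270147150966 [ 0.43226496 -0.32497206  0.02889327]
small 0.0248879279895442 [ 0.54029833 -0.29508435  0.02494632]
table 0.029733795214786474
hub 36 [0.13745201 0.02031138 0.10878168] 8.405806225195235
```

The cups give a = −12°, b = 108°, c = −131° about (0.528, −0.035), so the keyway is at about −72°. The hub is raised towards roughly 0–8°, and the line also appears to point that way. So the carousel needs about +75° anticlockwise. I'll put the shut fingers in the gap between b and c and push holder c.

```bash
cat > pl.py <<'E'
from h import *
from scipy.spatial.transform import Rotation as Ro
def yawx(): 
    R=Ro.from_quat(manip.sense()['tool_rot']).as_matrix(); return np.degrees(np.arctan2(R[1,0],R[0,0]))
def rows(wps,g,p=None,y=None):
    """wps: list of (x,y,z,yawx,n); prints tool rows"""
    s=manip.sense(); p=s['tcp_pos'] if p is None else np.array(p); y=yawx() if y is None else y
    for (X,Y,Z,T,n) in wps:
        d=(np.array([X,Y,Z])-p)/n; dt=((T-y+180)%360-180)/n
        for i in range(n):
            a=np.radians(y); x=np.array([np.cos(a),np.sin(a)]); yy=np.array([np.sin(a),-np.cos(a)])
            print([round(float(v),4) for v in(d[:2]@x,d[:2]@yy,-d[2])]+[0,0,round(-dt,2),g]); y+=dt
        p=np.array([X,Y,Z])
E
python3 - <<'E'
from pl import *
print(yawx()); rows([(.4516,-.0193,.20,78.4,16),(.4516,-.0193,.097,78.4,4)],-1)
s=snap('top');P=pts(s)
for u,v in((292,233),(382,222),(324,267),(345,267)): print(np.round(P[v,u],3))
E
```

```text
166.25931596389492
[-0.0277, -0.0335, 0.0028, 0, 0, np.float64(5.49), -1]
[-0.0308, -0.0307, 0.0028, 0, 0, np.float64(5.49), -1]
[-0.0336, -0.0276, 0.0028, 0, 0, np.float64(5.49), -1]
[-0.0361, -0.0243, 0.0028, 0, 0, np.float64(5.49), -1]
[-0.0382, -0.0207, 0.0028, 0, 0, np.float64(5.49), -1]
[-0.04, -0.017, 0.0028, 0, 0, np.float64(5.49), -1]
[-0.0415, -0.0131, 0.0028, 0, 0, np.float64(5.49), -1]
[-0.0425, -0.009, 0.0028, 0, 0, np.float64(5.49), -1]
[-0.0432, -0.0049, 0.0028, 0, 0, np.float64(5.49), -1]
[-0.0435, -0.0008, 0.0028, 0, 0, np.float64(5.49), -1]
[-0.0434, 0.0034, 0.0028, 0, 0, np.float64(5.49), -1]
[-0.0428, 0.0075, 0.0028, 0, 0, np.float64(5.49), -1]
[-0.0419, 0.0116, 0.0028, 0, 0, np.float64(5.49), -1]
[-0.0406, 0.0156, 0.0028, 0, 0, np.float64(5.49), -1]
[-0.0389, 0.0194, 0.0028, 0, 0, np.float64(5.49), -1]
[-0.0369, 0.023, 0.0028, 0, 0, np.float64(5.49), -1]
[0.0, 0.0, 0.0258, 0, 0, np.float64(-0.0), -1]
[0.0, 0.0, 0.0258, 0, 0, np.float64(-0.0), -1]
[0.0, 0.0, 0.0258, 0, 0, np.float64(-0.0), -1]
[0.0, 0.0, 0.0258, 0, 0, np.float64(-0.0), -1]
[ 0.418 -0.213  0.029]
[ 0.488 -0.467  0.005]
[ 0.336 -0.31   0.005]
[ 0.341 -0.368  0.006]
```

Request:
drive_tool([
  [-0.028,-0.034,0.003,0,0,5.5,-1],
  [-0.031,-0.031,0.003,0,0,5.5,-1],
  [-0.034,-0.028,0.003,0,0,5.5,-1],
  [-0.036,-0.024,0.003,0,0,5.5,-1],
  [-0.038,-0.021,0.003,0,0,5.5,-1],
  [-0.04,-0.017,0.003,0,0,5.5,-1],
  [-0.041,-0.013,0.003,0,0,5.5,-1],
  [-0.042,-0.009,0.003,0,0,5.5,-1],
  [-0.043,-0.005,0.003,0,0,5.5,-1],
  [-0.043,-0.001,0.003,0,0,5.5,-1],
])

```text
t: 3.15
tcp_pos: [0.3375, 0.2142, 0.2156]
tool_rot: [0.566, 0.824, 0.001, 0.0]
force: [1.3, -0.9, 0.2]
finger_gap: 0.003
gripper_force: 0.0
```

Request:
drive_tool([
  [-0.043,0.003,0.003,0,0,5.5,-1],
  [-0.043,0.008,0.003,0,0,5.5,-1],
  [-0.042,0.012,0.003,0,0,5.5,-1],
  [-0.041,0.016,0.003,0,0,5.5,-1],
  [-0.039,0.019,0.003,0,0,5.5,-1],
  [-0.037,0.023,0.003,0,0,5.5,-1],
  [0,0,0,0,0,0,-1],
])

```text
t: 3.85
tcp_pos: [0.4547, -0.0248, 0.1977]
tool_rot: [0.778, 0.628, 0.001, 0.003]
force: [1.3, -0.2, 0.3]
finger_gap: 0.002
gripper_force: 0.0
```

```bash
python3 - <<'E'
from pl import *
s=manip.sense(); print(yawx(),s['tcp_pos'],s['force'],manip.finger_overhang)
# current finger angle start 168.4 -> push arc about hub, radius .078
C=np.array([.528,-.035])
w=[(.4516,-.0193,.097,78.4,4)]
for t in range(174,174+90,6):
    a=np.radians(t); w.append((C[0]+.078*np.cos(a),C[1]+.078*np.sin(a),.097,t-90,2))
rows(w,-1)
E
```

```text
77.86719451154923 [ 0.45465301 -0.02478777  0.19767437] [ 1.26018013 -0.17419624  0.28985417] 0.014
[0.0012, -0.001, 0.0252, 0, 0, np.float64(-0.13), -1]
[0.0012, -0.001, 0.0252, 0, 0, np.float64(-0.13), -1]
[0.0012, -0.001, 0.0252, 0, 0, np.float64(-0.13), -1]
[0.0012, -0.001, 0.0252, 0, 0, np.float64(-0.13), -1]
[-0.0038, 0.0002, -0.0, 0, 0, np.float64(-2.8), -1]
[-0.0038, -0.0, -0.0, 0, 0, np.float64(-2.8), -1]
[-0.0041, 0.0002, -0.0, 0, 0, np.float64(-3.0), -1]
[-0.0041, -0.0, -0.0, 0, 0, np.float64(-3.0), -1]
[-0.0041, 0.0002, -0.0, 0, 0, np.float64(-3.0), -1]
[-0.0041, 0.0, -0.0, 0, 0, np.float64(-3.0), -1]
[-0.0041, 0.0002, -0.0, 0, 0, np.float64(-3.0), -1]
[-0.0041, 0.0, -0.0, 0, 0, np.float64(-3.0), -1]
[-0.0041, 0.0002, -0.0, 0, 0, np.float64(-3.0), -1]
[-0.0041, 0.0, -0.0, 0, 0, np.float64(-3.0), -1]
[-0.0041, 0.0002, -0.0, 0, 0, np.float64(-3.0), -1]
[-0.0041, -0.0, -0.0, 0, 0, np.float64(-3.0), -1]
[-0.0041, 0.0002, -0.0, 0, 0, np.float64(-3.0), -1]
[-0.0041, 0.0, -0.0, 0, 0, np.float64(-3.0), -1]
[-0.0041, 0.0002, -0.0, 0, 0, np.float64(-3.0), -1]
[-0.0041, -0.0, -0.0, 0, 0, np.float64(-3.0), -1]
[-0.0041, 0.0002, -0.0, 0, 0, np.float64(-3.0), -1]
[-0.0041, 0.0, -0.0, 0, 0, np.float64(-3.0), -1]
[-0.0041, 0.0002, -0.0, 0, 0, np.float64(-3.0), -1]
[-0.0041, -0.0, -0.0, 0, 0, np.float64(-3.0), -1]
[-0.0041, 0.0002, -0.0, 0, 0, np.float64(-3.0), -1]
[-0.0041, 0.0, -0.0, 0, 0, np.float64(-3.0), -1]
[-0.0041, 0.0002, -0.0, 0, 0, np.float64(-3.0), -1]
[-0.0041, 0.0, -0.0, 0, 0, np.float64(-3.0), -1]
[-0.0041, 0.0002, -0.0, 0, 0, np.float64(-3.0), -1]
[-0.0041, 0.0, -0.0, 0, 0, np.float64(-3.0), -1]
[-0.0041, 0.0002, -0.0, 0, 0, np.float64(-3.0), -1]
[-0.0041, -0.0, -0.0, 0, 0, np.float64(-3.0), -1]
[-0.0041, 0.0002, -0.0, 0, 0, np.float64(-3.0), -1]
[-0.0041, 0.0, -0.0, 0, 0, np.float64(-3.0), -1]
```

Request:
drive_tool([
  [0.001,-0.001,0.025,0,0,0,-1],
  [0.001,-0.001,0.025,0,0,0,-1],
  [0.001,-0.001,0.025,0,0,0,-1],
  [0.001,-0.001,0.025,0,0,0,-1],
  [0,0,0,0,0,0,-1],
  [-0.004,0.0001,0,0,0,-3,-1],
  [-0.004,0.0001,0,0,0,-3,-1],
  [-0.004,0.0001,0,0,0,-3,-1],
])

```text
t: 4.65
tcp_pos: [0.4462, -0.0268, 0.0985]
tool_rot: [0.723, 0.691, 0.0, 0.001]
force: [0.3, 1.0, -0.4]
finger_gap: 0.003
gripper_force: 0.0
```

Request:
drive_tool([
  [-0.004,0.0001,0,0,0,-3,-1],
  [-0.004,0.0001,0,0,0,-3,-1],
  [-0.004,0.0001,0,0,0,-3,-1],
  [-0.004,0.0001,0,0,0,-3,-1],
  [-0.004,0.0001,0,0,0,-3,-1],
  [-0.004,0.0001,0,0,0,-3,-1],
])

```text
t: 5.25
tcp_pos: [0.4489, -0.0507, 0.0987]
tool_rot: [0.606, 0.796, 0.0, 0.001]
force: [-0.5, 0.4, -0.4]
finger_gap: -0.001
gripper_force: 0.0
```

```bash
cat > car.py <<'E'
from pl import *
def car(n='top'):
    s=snap(n); P=pts(s); X,Y,Z=P[...,0],P[...,1],P[...,2]
    m=((np.hypot(X-.528,Y+.035)<.11)&(np.hypot(X-.528,Y+.035)>.04)&(Z>.106)&(Z<.133)).astype(np.uint8)
    k,l,st,ce=cv2.connectedComponentsWithStats(m,connectivity=4)
    for i in range(1,k):
        if st[i,4]>60:
            q=P[l==i]; c=np.median(q,0); print(n,st[i,4],np.round(c,4),'ang',round(float(np.degrees(np.arctan2(c[1]+.035,c[0]-.528))),1),'zstd',q[:,2].std().round(4))
    return s
s=manip.sense(); p=s['tcp_pos']; print('t',s['t'],'tcp',p.round(4),'ang',np.degrees(np.arctan2(p[1]+.035,p[0]-.528)).round(1),'r',np.hypot(p[1]+.035,p[0]-.528).round(4),'yawx',yawx().round(1),'F',s['force'].round(1))
if __name__=='__main__': car(); 
E
python3 car.py
```

```text
t 5.25 tcp [ 0.4489 -0.0507  0.0987] ang -168.8 r 0.0806 yawx 105.4 F [-0.5  0.4 -0.4]
top 231 [0.4962 0.0355 0.1209] ang 114.2 zstd 0.0043
```

Request:
drive_tool([
  [-0.004,0.0003,0,0,0,-3,-1],
  [-0.004,0.0003,0,0,0,-3,-1],
  [-0.004,0.0003,0,0,0,-3,-1],
  [-0.004,0.0003,0,0,0,-3,-1],
  [-0.004,0.0003,0,0,0,-3,-1],
  [-0.004,0.0003,0,0,0,-3,-1],
  [-0.004,0.0003,0,0,0,-3,-1],
  [-0.004,0.0003,0,0,0,-3,-1],
])

```text
t: 6.1
tcp_pos: [0.463, -0.0775, 0.0981]
tool_rot: [0.427, 0.904, -0.0, -0.001]
force: [-2.9, -0.1, 0.1]
finger_gap: -0.001
gripper_force: 0.9
```

```bash
python3 car.py
```

```text
t 6.1 tcp [ 0.463  -0.0775  0.0981] ang -146.8 r 0.0776 yawx 129.4 F [-2.9 -0.1  0.1]
top 345 [0.4833 0.0239 0.1185] ang 127.2 zstd 0.0035
```

Request:
drive_tool([
  [-0.004,0.0002,0,0,0,-3,-1],
  [-0.004,0.0002,0,0,0,-3,-1],
  [-0.004,0.0002,0,0,0,-3,-1],
  [-0.004,0.0002,0,0,0,-3,-1],
  [-0.004,0.0002,0,0,0,-3,-1],
  [-0.004,0.0002,0,0,0,-3,-1],
  [-0.004,0.0002,0,0,0,-3,-1],
  [-0.004,0.0002,0,0,0,-3,-1],
  [-0.004,0.0002,0,0,0,-3,-1],
  [-0.004,0.0002,0,0,0,-3,-1],
])

```text
t: 7.15
tcp_pos: [0.4959, -0.1002, 0.098]
tool_rot: [0.179, 0.984, -0.0, -0.001]
force: [-2.8, -1.1, -0.4]
finger_gap: 0.002
gripper_force: 1.3
```

```bash
python3 - <<'E'
from car import *
s=car(); save(s,'p1.png',(150,100,310,220),5); car('scene')
E
```

```text
t 7.15 tcp [ 0.4959 -0.1002  0.098 ] ang -116.2 r 0.0727 yawx 159.3 F [-2.8 -1.1 -0.4]
top 354 [ 0.4585 -0.0086  0.1166] ang 159.2 zstd 0.0033
scene 86 [0.564  0.0205 0.1226] ang 57.0 zstd 0.0072
scene 142 [ 0.454  -0.0134  0.1151] ang 163.8 zstd 0.0032
```

View pics/p1.png

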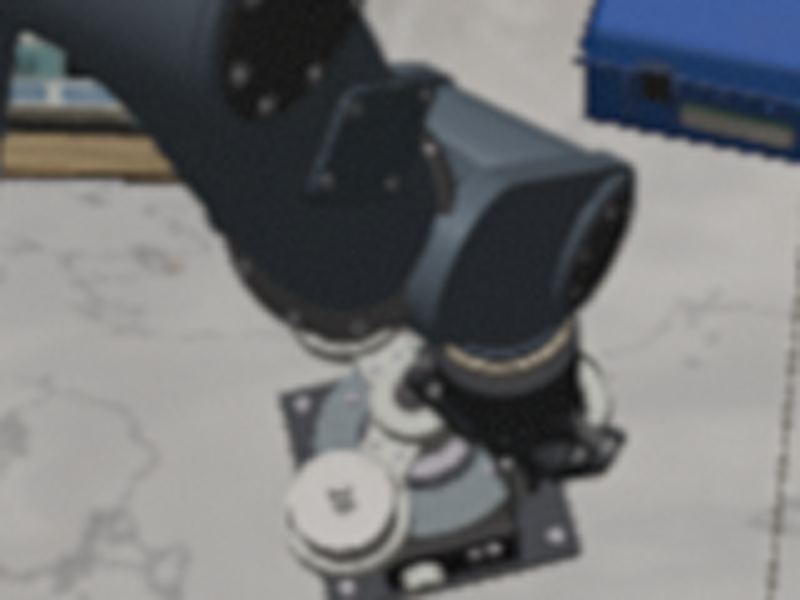

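Tin b is visible at crop (345,505), at about 160°. The finger and gripper are clear of the hub. Continuing in smaller steps.

Request:
drive_tool([
  [-0.004,-0.0003,0,0,0,-3,-1],
  [-0.004,-0.0003,0,0,0,-3,-1],
  [-0.004,-0.0003,0,0,0,-3,-1],
  [-0.003,-0.0003,0,0,0,-2,-1],
  [-0.003,-0.0003,0,0,0,-2,-1],
])

```text
t: 7.75
tcp_pos: [0.5133, -0.1066, 0.0979]
tool_rot: [0.068, 0.998, -0.0, -0.001]
force: [-2.9, -1.1, 0.2]
finger_gap: 0.001
gripper_force: 1.2
```

```bash
python3 car.py
```

```text
t 7.75 tcp [ 0.5133 -0.1066  0.0979] ang -101.6 r 0.0731 yawx 172.3 F [-2.9 -1.1  0.2]
top 216 [0.5603 0.0269 0.125 ] ang 62.5 zstd 0.0072
top 349 [ 0.454  -0.0279  0.1165] ang 174.5 zstd 0.0033
```

Now 2° per row, checking for the drop.

Request:
drive_tool([
  [-0.0025,0,0,0,0,-2,-1],
  [-0.0025,0,0,0,0,-2,-1],
  [-0.0025,0,0,0,0,-2,-1],
])

```text
t: 8.1
tcp_pos: [0.5211, -0.1076, 0.0978]
tool_rot: [0.015, 1.0, -0.0, -0.0]
force: [-1.3, -1.3, 0.4]
finger_gap: -0.001
gripper_force: 1.0
```

```bash
python3 car.py
```

```text
t 8.1 tcp [ 0.5211 -0.1076  0.0978] ang -95.4 r 0.0729 yawx 178.2 F [-1.3 -1.3  0.4]
top 302 [0.5605 0.0305 0.125 ] ang 63.6 zstd 0.0055
top 348 [ 0.4534 -0.0357  0.1157] ang -179.4 zstd 0.0032
```

Request:
drive_tool([
  [-0.0025,0,0,0,0,-2,-1],
  [-0.0025,0,0,0,0,-2,-1],
])

```text
t: 8.35
tcp_pos: [0.5268, -0.1074, 0.0978]
tool_rot: [-0.019, 1.0, -0.0, 0.001]
force: [-0.5, -0.2, 0.3]
finger_gap: -0.0
gripper_force: 0.0
```

```bash
python3 car.py
```

```text
t 8.35 tcp [ 0.5268 -0.1074  0.0978] ang -91.0 r 0.0725 yawx -177.8 F [-0.5 -0.2  0.3]
top 309 [0.5644 0.0309 0.1145] ang 61.1 zstd 0.003
top 343 [ 0.4576 -0.0399  0.1142] ang -176.0 zstd 0.0029
```

Both tin tops are now level at 0.114, so the carousel has dropped. Back off, lift, and look at it unobstructed.

Request:
drive_tool([
  [0.006,0,0,0,0,0,-1],
  [0.003,0,0,0,0,0,-1],
  [0,0,-0.04,0,0,0,-1],
  [0,0,-0.04,0,0,0,-1],
  [0.01,0.03,-0.03,0,0,0,1],
  [0.01,0.045,0,0,0,0,1],
  [0.01,0.045,0,0,0,0,1],
  [0.01,0.045,0,0,0,0,1],
  [0.01,0.04,0,0,0,0,1],
])

```text
t: 9.3
tcp_pos: [0.4578, 0.0966, 0.2075]
tool_rot: [-0.019, 1.0, 0.0, -0.0]
force: [0.6, 0.8, 0.2]
finger_gap: 0.849
gripper_force: 0.0
```

```bash
python3 - <<'E'
from car import *
s=car(); save(s,'p2.png',(150,120,310,240),5)
P=pts(s);X,Y,Z=P[...,0],P[...,1],P[...,2]
for ang in(-56,):
    c=np.array([.528+.075*np.cos(np.radians(ang)),-.035+.075*np.sin(np.radians(ang))]); r=np.hypot(X-c[0],Y-c[1])
    m=(abs(r-.034)<.007)&(Z>.088)&(Z<.11); q=P[m]; A=np.c_[2*q[:,:2],np.ones(len(q))]; f=np.linalg.lstsq(A,(q[:,:2]**2).sum(1),rcond=None)[0]
    print(c,'rim',m.sum(),np.median(q[:,2]),'fit',f[:2],np.sqrt(f[2]+f[0]**2+f[1]**2))
    m=r<.018; print('floor',np.median(Z[m]))
print(manip.sense()['finger_gap'],manip.finger_overhang)
E
```

```text
t 9.3 tcp [0.4578 0.0966 0.2075] ang 118.1 r 0.1491 yawx -177.8 F [0.6 0.8 0.2]
top 304 [0.5647 0.0311 0.1145] ang 60.9 zstd 0.0028
top 342 [ 0.4579 -0.0406  0.1142] ang -175.5 zstd 0.0028
[ 0.56993947 -0.09717782] rim 184 0.09460082676505255 fit [ 0.57239125 -0.09676451] 0.03367796360601957
floor 0.08227251957358095
0.9261400101838119 0.014
```

View pics/p2.png

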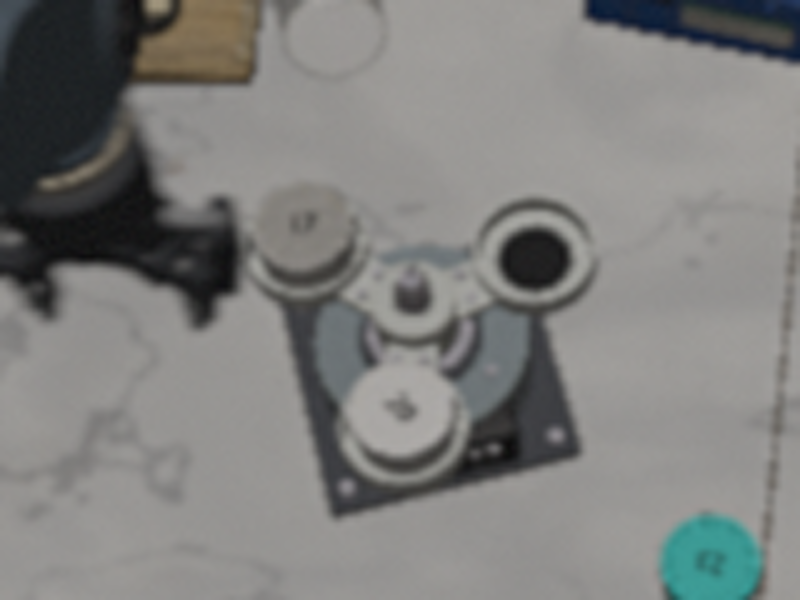

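The view shows the carousel home: tin a at (305,225), tin b at (400,410), and empty holder c at (535,257), all level. Next is the tin.

```bash
python3 - <<'E'
from car import *
for n in('top','scene'):
    s=snap(n); g=s['image'].mean(-1); E=np.linalg.inv(np.array(s['extrinsics']))
    def pix(p): 
        q=E@np.r_[p,1]; return np.array([s['cx']-s['f']*q[0]/q[2], s['cy']+s['f']*q[1]/q[2]])
    u,v=pix([.571,-.097,.084]); v0,u0=int(v)-9,int(u)-9
    m=np.zeros(g.shape,np.uint8); m[v0:v0+20,u0:u0+20]=g[v0:v0+20,u0:u0+20]<55
    k,l,st,ce=cv2.connectedComponentsWithStats(m); i=1+np.argmax(st[1:,4]); print(n,(u,v),st[i],ce[i],ray(s,*ce[i],.084))
    print('tin px ',pix([.4325,-.325,.031]))
    P=pts(s);X,Y,Z=P[...,0],P[...,1],P[...,2]
    m=((np.hypot(X-.4325,Y+.325)<.045)&(Z>.024)&(Z<.036)).astype(np.uint8)
    cn=max(cv2.findContours(m,0,1)[0],key=len); (c,ax,a)=cv2.fitEllipse(cn); print('tin',ray(s,*c,.031),ax)
rows([(.4325,-.325,.11,140,10),(.4325,-.325,.03,140,4)],1)
E
```

```text
t 9.35 tcp [0.4544 0.1013 0.2072] ang 118.4 r 0.1549 yawx -177.6 F [-2.2  3.3  0.8]
top (np.float64(256.81875651947024), np.float64(172.238047830768)) [250 166  14  12 118] [256.5        171.40677966] [ 0.57358065 -0.09576135  0.084     ]
tin px  [332.31915834 231.7698893 ]
tin [ 0.43225537 -0.32501909  0.031     ] (18.78506851196289, 19.535709381103516)Traceback (most recent call last):
  File "<stdin>", line 8, in <module>
    return _wrapfunc(a, 'argmax', axis=axis, out=out, **kwds)
    return bound(*args, **kwds)
ValueError: attempt to get argmax of an empty sequence
```

```bash
python3 - <<'E'
from car import *
rows([(.4323,-.325,.10,140,10)],1)
E
```

```text
t 9.45 tcp [0.4575 0.0968 0.2073] ang 118.2 r 0.1495 yawx -177.5 F [ 1.9 -0.6  0.7]
[0.0043, -0.042, 0.0107, 0, 0, np.float64(4.25), 1]
[0.0012, -0.0422, 0.0107, 0, 0, np.float64(4.25), 1]
[-0.0019, -0.0422, 0.0107, 0, 0, np.float64(4.25), 1]
[-0.005, -0.042, 0.0107, 0, 0, np.float64(4.25), 1]
[-0.0081, -0.0415, 0.0107, 0, 0, np.float64(4.25), 1]
[-0.0112, -0.0407, 0.0107, 0, 0, np.float64(4.25), 1]
[-0.0142, -0.0398, 0.0107, 0, 0, np.float64(4.25), 1]
[-0.0171, -0.0386, 0.0107, 0, 0, np.float64(4.25), 1]
[-0.0199, -0.0373, 0.0107, 0, 0, np.float64(4.25), 1]
[-0.0226, -0.0357, 0.0107, 0, 0, np.float64(4.25), 1]
```

Request:
drive_tool([
  [0.004,-0.042,0,0,0,4.2,1],
  [0.001,-0.042,0,0,0,4.2,1],
  [-0.002,-0.042,0,0,0,4.2,1],
  [-0.005,-0.042,0.01,0,0,4.3,1],
  [-0.008,-0.0415,0.01,0,0,4.3,1],
  [-0.011,-0.041,0.015,0,0,4.3,1],
  [-0.014,-0.04,0.02,0,0,4.3,1],
  [-0.017,-0.0385,0.02,0,0,4.3,1],
  [-0.02,-0.037,0.02,0,0,4.3,1],
  [-0.0225,-0.0355,0.01,0,0,4.3,1],
])

```text
t: 10.45
tcp_pos: [0.4309, -0.3289, 0.1005]
tool_rot: [0.349, 0.937, 0.0, -0.001]
force: [0.3, 0.1, 0.2]
finger_gap: 0.999
gripper_force: 0.0
```

Request:
drive_tool([
  [0,0,0,0,0,0,1],
  [0,0,0,0,0,0,1],
])

```text
t: 10.65
tcp_pos: [0.4316, -0.328, 0.1017]
tool_rot: [0.347, 0.938, 0.0, -0.0]
force: [0.1, 0.8, -0.3]
finger_gap: 0.999
gripper_force: 0.0
```

```bash
python3 - <<'E'
from car import *
rows([(.4323,-.325,.024,140,4)],1)
# fingertip height from scene depth
s=snap('scene');P=pts(s);p=manip.sense()['tcp_pos']
m=(np.hypot(P[...,0]-p[0],P[...,1]-p[1])<.065)&(P[...,2]>.045)&(P[...,2]<.3); z=P[m][:,2]; print(p, np.sort(z)[:12].round(4), m.sum())
E
```

```text
t 10.65 tcp [ 0.4316 -0.328   0.1017] ang -108.2 r 0.3085 yawx 139.3 F [ 0.1  0.8 -0.3]
[0.0004, 0.0007, 0.0194, 0, 0, np.float64(-0.17), 1]
[0.0004, 0.0007, 0.0194, 0, 0, np.float64(-0.17), 1]
[0.0004, 0.0007, 0.0194, 0, 0, np.float64(-0.17), 1]
[0.0004, 0.0007, 0.0194, 0, 0, np.float64(-0.17), 1]
[ 0.43170927 -0.32650442  0.10204486] [0.0974 0.0996 0.0998 0.1    0.1001 0.1006 0.1013 0.1015 0.1016 0.102
 0.103  0.103 ] 1009
```

Request:
drive_tool([
  [0,0.001,0.02,0,0,0,1],
  [0,0.001,0.02,0,0,0,1],
  [0,0,0.02,0,0,0,1],
  [0,0,0.015,0,0,0,1],
  [0,0,0,0,0,0,1],
  [0,0,0,0,0,0,1],
])

```text
t: 11.3
tcp_pos: [0.4342, -0.3236, 0.0279]
tool_rot: [0.345, 0.939, 0.0, -0.0]
force: [0.1, -0.9, 0.7]
finger_gap: 0.995
gripper_force: 0.0
```

Request:
drive_tool([
  [0,0,0,0,0,0,0.3],
  [0,0,0,0,0,0,0.3],
  [0,0,0,0,0,0,0.1],
  [0,0,0,0,0,0,0],
  [0,0,0,0,0,0,-1],
  [0,0,0,0,0,0,-1],
  [0,0,0,0,0,0,-1],
  [0,0,0,0,0,0,-1],
], newtons=30)

```text
t: 12.1
tcp_pos: [0.4346, -0.325, 0.0288]
tool_rot: [0.345, 0.938, -0.0, 0.001]
force: [-0.2, 1.4, 6.0]
finger_gap: 0.629
gripper_force: 31.0
```

Request:
drive_tool([
  [0,0,-0.01,0,0,0,-1],
  [0,0,-0.02,0,0,0,-1],
  [0,0,-0.03,0,0,0,-1],
  [0,0,-0.03,0,0,0,-1],
  [0,0,-0.03,0,0,0,-1],
  [0,0,-0.02,0,0,0,-1],
  [0,0,0,0,0,0,-1],
])

```text
t: 12.8
tcp_pos: [0.4355, -0.326, 0.1708]
tool_rot: [0.346, 0.938, -0.002, 0.003]
force: [0.3, 0.1, -1.9]
finger_gap: 0.626
gripper_force: 32.3
```

```bash
python3 - <<'E'
from car import *
s=snap('scene'); e=np.linalg.inv(np.array(s['extrinsics'])); p=manip.sense()['tcp_pos']; q=e@np.r_[p,1]; u=int(s['cx']-s['f']*q[0]/q[2]); v=int(s['cy']+s['f']*q[1]/q[2]); print(p,u,v,manip.sense()['finger_gap'],manip.sense()['force'])
save(s,'g.png',(u-40,v-35,u+40,v+35),7)
rows([(.5725,-.0965,.17,125,8)],-1)
E
```

```text
t 12.8 tcp [ 0.4355 -0.326   0.1708] ang -107.6 r 0.3054 yawx 139.6 F [ 0.3  0.1 -1.9]
[ 0.43461585 -0.32518408  0.1690048 ] 317 207 0.6256537178875017 [-0.76498586  0.36012102 -1.87843866]
[0.0054, 0.0329, -0.0001, 0, 0, np.float64(1.82), -1]
[0.0065, 0.0327, -0.0001, 0, 0, np.float64(1.82), -1]
[0.0075, 0.0325, -0.0001, 0, 0, np.float64(1.82), -1]
[0.0085, 0.0323, -0.0001, 0, 0, np.float64(1.82), -1]
[0.0096, 0.032, -0.0001, 0, 0, np.float64(1.82), -1]
[0.0106, 0.0317, -0.0001, 0, 0, np.float64(1.82), -1]
[0.0116, 0.0313, -0.0001, 0, 0, np.float64(1.82), -1]
[0.0126, 0.0309, -0.0001, 0, 0, np.float64(1.82), -1]
```

View pics/g.png

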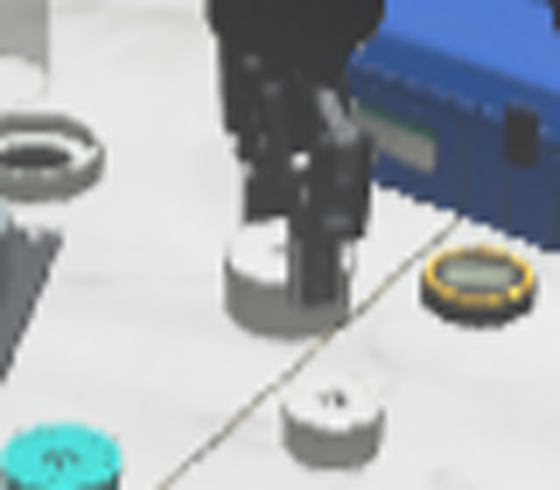

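The tin is gripped and upright: its side is at (290,300), with the fingertip at (320,305) and the tin's bottom edge near (310,330). Now I'll check that the fingertips sit higher than the holder rim (14 mm) above the tin's underside.

```bash
python3 - <<'E'
from car import *
L=[snap('scene') for _ in range(3)]
s=L[0]; im=s['image'].astype(int); g=im.mean(-1); s['z_map']=np.median([l['z_map'] for l in L],0); P=pts(s); p=manip.sense()['tcp_pos']
near=np.hypot(P[...,0]-p[0],P[...,1]-p[1])<.065
f=near&(g<75)&(P[...,2]>.1); z=np.sort(P[f][:,2]); print('finger low',z[:14].round(4))
t=near&(g>95)&(P[...,2]>.1)&(P[...,2]<.2); z=np.sort(P[t][:,2]); print('tin low',z[:14].round(4),'high',z[-14:].round(4),p)
v0=207
for v in range(v0+2,v0+16): print(v,[(int(g[v,u]),int(P[v,u,2]*1000)) for u in (308,312,316,319,321,323,325,327)])
E
```

```text
t 12.85 tcp [ 0.4346 -0.3252  0.169 ] ang -107.8 r 0.3048 yawx 139.6 F [-0.8  0.4 -1.9]
finger low [0.1683 0.1697 0.1714 0.1724 0.1726 0.1729 0.1731 0.1754 0.1757 0.1759
 0.1763 0.1774 0.178  0.1781]
tin low [0.1342 0.1373 0.138  0.1386 0.1397 0.14   0.1403 0.1403 0.1408 0.141
 0.141  0.1411 0.1413 0.1414] high [0.1867 0.1868 0.1875 0.1883 0.1897 0.1899 0.1921 0.1929 0.193  0.1944
 0.1947 0.1959 0.1963 0.1988] [ 0.43337053 -0.32382159  0.16620604]
209 [(180, 167), (235, 166), (220, 166), (98, 186), (73, 184), (73, 188), (195, 170), (212, -2)]
210 [(178, 164), (235, 169), (234, 168), (99, 182), (73, 181), (73, 182), (211, 168), (218, 0)]
211 [(206, 162), (228, 167), (234, 167), (101, 177), (73, 179), (73, 179), (157, 168), (226, 0)]
212 [(223, 2), (166, 167), (218, 168), (101, 176), (73, 179), (73, 175), (113, 162), (228, -1)]
213 [(226, 2), (121, 162), (156, 167), (96, 169), (74, 172), (75, 171), (112, 155), (227, 1)]
214 [(220, 147), (118, 160), (123, 163), (95, 169), (74, 168), (74, 169), (112, 155), (225, -1)]
215 [(208, 144), (119, 157), (119, 161), (96, 166), (76, 165), (85, 164), (115, 150), (227, 0)]
216 [(220, 143), (121, 152), (121, 156), (107, 160), (103, 158), (107, 156), (118, 145), (182, -2)]
217 [(224, 4), (122, 149), (124, 153), (119, 153), (119, 150), (119, 145), (117, 142), (176, -2)]
218 [(224, -2), (123, 144), (124, 148), (124, 149), (121, 147), (122, 145), (100, 0), (218, -1)]
219 [(225, -6), (132, 142), (123, 144), (123, 144), (123, 142), (119, 140), (212, 0), (226, 0)]
220 [(227, -4), (205, 140), (132, 139), (127, 141), (156, 140), (142, -1), (229, -2), (225, 0)]
221 [(230, -1), (228, -3), (205, 3), (202, -3), (187, 0), (206, 0), (224, -2), (224, -1)]
222 [(232, -1), (231, -4), (227, 0), (230, -2), (174, -3), (224, 0), (224, -4), (224, -3)]
```

Fingertips are about 22 mm above the tin's underside, which clears the rim. Carrying the tin to holder c.

Request:
drive_tool([
  [0.0055,0.033,0,0,0,1.8,-1],
  [0.0065,0.033,0,0,0,1.8,-1],
  [0.0075,0.0325,0,0,0,1.8,-1],
  [0.0085,0.032,0,0,0,1.8,-1],
  [0.0095,0.032,0,0,0,1.8,-1],
  [0.0105,0.0315,0,0,0,1.8,-1],
  [0.0115,0.031,0,0,0,1.8,-1],
  [0.0125,0.031,0,0,0,1.8,-1],
  [0,0,0,0,0,0,-1],
  [0,0,0,0,0,0,-1],
])

```text
t: 14.0
tcp_pos: [0.5708, -0.0952, 0.1657]
tool_rot: [0.459, 0.888, -0.0, -0.002]
force: [-0.4, 0.0, -0.9]
finger_gap: 0.632
gripper_force: 32.4
```

```bash
python3 - <<'E'
from car import *
z=[]
for _ in range(5): s=snap('scene'); q=manip.sense(); z.append(q['tcp_pos'])
z=np.mean(z,0); print(z,q['force'],q['finger_gap'])
P=pts(s); g=s['image'].mean(-1); 
t=(np.hypot(P[...,0]-z[0],P[...,1]-z[1])<.04)&(P[...,2]>.13)&(g>95)&(P[...,2]<.185); k=P[t]; print(t.sum(),np.percentile(k[:,2],[5,90]))
save(s,'h.png',(215,135,325,220),7)
rows([(.5734,-.0977,.125,125,4)],-1,p=z)
E
```

```text
t 14.0 tcp [ 0.5708 -0.0952  0.1657] ang -54.6 r 0.0739 yawx 125.3 F [-0.4  0.  -0.9]
[ 0.57068647 -0.09673339  0.16647046] [-0.75125923  0.86740323 -1.04736681] 0.6273701261894377
155 [0.13894507 0.16836943]
[-0.0006, 0.0004, 0.0104, 0, 0, np.float64(0.02), -1]
[-0.0006, 0.0004, 0.0104, 0, 0, np.float64(0.02), -1]
[-0.0006, 0.0004, 0.0104, 0, 0, np.float64(0.02), -1]
[-0.0006, 0.0004, 0.0104, 0, 0, np.float64(0.02), -1]
```

View pics/h.png

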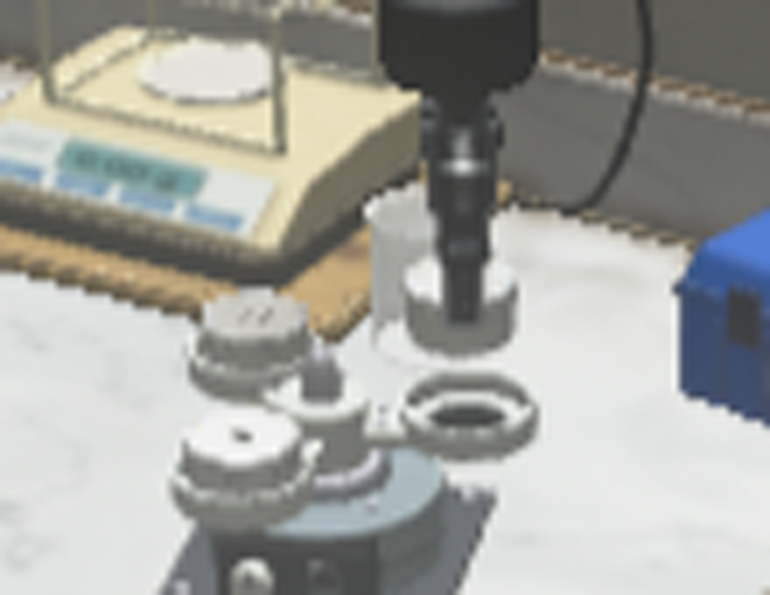

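Tin c hangs upright at (461,310) above the empty cup at (469,415). It seems about 1 px too far left, so I'll measure the offset in this view with rays.

```bash
python3 - <<'E'
from car import *
L=[snap('scene') for _ in range(4)]; s=L[0]; s['z_map']=np.median([l['z_map'] for l in L],0)
im=np.mean([l['image'] for l in L],0); g=im.mean(-1); P=pts(s); X,Y,Z=P[...,0],P[...,1],P[...,2]
# rim blob: points near the pocket between .088 and .105
r=np.hypot(X-.572,Y+.097)
m=((r<.048)&(Z>.072)&(Z<.108)&(np.hypot(X-.528,Y+.035)>.042)).astype(np.uint8)
def ext(m,h,n):
    c=max(cv2.findContours(m,cv2.RETR_EXTERNAL,cv2.CHAIN_APPROX_NONE)[0],key=len); h_=cv2.convexHull(c); e=cv2.fitEllipse(h_)
    print(n,m.sum(),'bbox',cv2.boundingRect(c),'ell',np.round(e[0],2),np.round(e[1],1),'ray',ray(s,*e[0],h).round(4))
ext(m,.094,'cup')
# dark floor disc
d=np.zeros_like(m); u0,v0=215+469//7,135+415//7; d[v0-5:v0+6,u0-9:u0+10]=g[v0-5:v0+6,u0-9:u0+10]<110
k,l,st,ce=cv2.connectedComponentsWithStats(d); i=1+np.argmax(st[1:,4]); print('disc',st[i],ce[i],ray(s,*ce[i],.084))
t=((r<.05)&(Z>.132)&(Z<.180)&(np.arange(420)[:,None]>166)&(np.arange(420)[:,None]<187)).astype(np.uint8)
ext(t,.1525,'tin')
for v in (178,180,182): 
    c=np.where((abs(Z[v]-.15)<.025)&(r[v]<.05))[0]; print(v,c.min(),c.max())
e=np.linalg.inv(np.array(s['extrinsics']))
for p in([.5725,-.0965,.084],[.5725,-.0965,.098],[.5725,-.0965,.1525]):
    q=e@np.r_[p,1]; print(p,s['cx']-s['f']*q[0]/q[2],s['cy']+s['f']*q[1]/q[2])
E
```

```text
t 14.25 tcp [ 0.5709 -0.0971  0.167 ] ang -55.4 r 0.0755 yawx 125.1 F [-0.8  0.9 -1. ]
cup 229 bbox (272, 187, 20, 14) ell [281.17 193.63] [13.8 20.5] ray [ 0.5625 -0.1039  0.094 ]
disc [277 193  10   3  23] [281.30434783 194.2173913 ] [ 0.57416161 -0.09663492  0.084     ]
tin 181 bbox (273, 171, 16, 15) ell [280.34 177.5 ] [15.2 18.5] ray [ 0.5711 -0.0956  0.1525]
178 273 288
180 273 288
182 273 287
[0.5725, -0.0965, 0.084] 281.0185371643083 194.39679906277283
[0.5725, -0.0965, 0.098] 280.9686853017923 190.9803815947139
[0.5725, -0.0965, 0.1525] 280.770681848114 177.41092954737115
```

Request:
drive_tool([
  [-0.002,0.0016,0,0,0,0,-1],
  [0,0,0.012,0,0,0,-1],
  [0,0,0.012,0,0,0,-1],
  [0,0,0.008,0,0,0,-1],
  [0,0,0.004,0,0,0,-1],
  [0,0,0,0,0,0,-1],
])

```text
t: 15.05
tcp_pos: [0.5733, -0.0966, 0.1301]
tool_rot: [0.46, 0.888, -0.0, -0.001]
force: [-0.2, 0.9, -1.1]
finger_gap: 0.623
gripper_force: 32.4
```

Request:
drive_tool([
  [0,0,0.003,0,0,0,-1],
  [0,0,0.003,0,0,0,-1],
  [0,0,0.002,0,0,0,-1],
  [0,0,0,0,0,0,-1],
])

```text
t: 15.45
tcp_pos: [0.5739, -0.0968, 0.1232]
tool_rot: [0.461, 0.888, -0.0, -0.0]
force: [-0.1, -0.6, -0.9]
finger_gap: 0.632
gripper_force: 32.4
```

Request:
drive_tool([
  [0,0,0.002,0,0,0,-1],
  [0,0,0.002,0,0,0,-1],
  [0,0,0,0,0,0,-1],
])

```text
t: 15.75
tcp_pos: [0.5738, -0.0968, 0.1191]
tool_rot: [0.461, 0.888, -0.0, -0.0]
force: [0.7, 0.4, -0.2]
finger_gap: 0.629
gripper_force: 32.4
```

Request:
drive_tool([
  [0,0,0.002,0,0,0,-1],
  [0,0,0.002,0,0,0,-1],
  [0,0,0,0,0,0,-1],
])

```text
t: 16.05
tcp_pos: [0.5738, -0.0968, 0.115]
tool_rot: [0.461, 0.888, -0.0, -0.0]
force: [-0.5, -0.1, -0.2]
finger_gap: 0.631
gripper_force: 32.4
```

Request:
drive_tool([
  [0,0,0.001,0,0,0,-1],
  [0,0,0.001,0,0,0,-1],
  [0,0,0,0,0,0,-1],
])

```text
t: 16.35
tcp_pos: [0.5739, -0.0968, 0.1132]
tool_rot: [0.461, 0.888, -0.0, -0.0]
force: [0.1, 0.2, -0.9]
finger_gap: 0.629
gripper_force: 32.4
```

Request:
drive_tool([
  [0,0,0.001,0,0,0,-1],
  [0,0,0,0,0,0,-1],
])

```text
t: 16.55
tcp_pos: [0.5741, -0.0969, 0.1127]
tool_rot: [0.46, 0.888, 0.0, 0.0]
force: [-0.6, 0.1, 2.3]
finger_gap: 0.628
gripper_force: 32.6
```

Request:
drive_tool([
  [0,0,0.001,0,0,0,-1],
  [0,0,0,0,0,0,-1],
])

```text
t: 16.75
tcp_pos: [0.5744, -0.0972, 0.1119]
tool_rot: [0.46, 0.888, -0.0, 0.001]
force: [-1.3, -1.3, 5.0]
finger_gap: 0.628
gripper_force: 32.9
```

Contact with the holder floor at the expected height. Release gently and lift clear.

Request:
drive_tool([
  [0,0,0,0,0,0,0.35],
  [0,0,0,0,0,0,0.45],
  [0,0,0,0,0,0,0.6],
  [0,0,0,0,0,0,0.7],
  [0,0,-0.005,0,0,0,0.7],
  [0,0,-0.015,0,0,0,0.7],
  [0,0,-0.04,0,0,0,0.7],
  [0,0,-0.04,0,0,0,0.7],
])

```text
t: 17.55
tcp_pos: [0.5733, -0.0966, 0.2118]
tool_rot: [0.461, 0.888, -0.0, -0.001]
force: [-0.2, -0.4, 0.0]
finger_gap: 0.849
gripper_force: 0.0
```

Request:
drive_tool([
  [-0.02,-0.045,-0.01,0,0,0,0.7],
  [-0.02,-0.045,0,0,0,0,0.7],
  [0,-0.045,0,0,0,0,0.7],
  [0.0,-0.045,0,0,0,0,0.7],
  [0,0,0,0,0,0,0.7],
  [0,0,0,0,0,0,0.7],
])

```text
t: 18.15
tcp_pos: [0.4497, -0.2336, 0.2217]
tool_rot: [0.462, 0.887, 0.0, 0.0]
force: [0.6, -0.2, 0.5]
finger_gap: 0.847
gripper_force: 0.0
```

```bash
python3 - <<'E'
from car import *
s=car(); t=car('scene'); a=cv2.resize(s['image'][120:240,160:320,::-1],None,fx=2.4,fy=2.4,interpolation=2); b=cv2.resize(t['image'][135:255,215:375,::-1],None,fx=2.4,fy=2.4,interpolation=2)
cv2.imwrite('pics/end.png',np.hstack([a,b]))
E
```

```text
t 18.15 tcp [ 0.4497 -0.2336  0.2217] ang -111.5 r 0.2135 yawx 125.0 F [ 0.6 -0.2  0.5]
top 167 [0.554  0.0258 0.1145] ang 66.9 zstd 0.0032
top 341 [ 0.4577 -0.0401  0.1141] ang -175.9 zstd 0.0031
scene 114 [0.561  0.0276 0.1117] ang 62.2 zstd 0.0026
scene 120 [ 0.5691 -0.098   0.1124] ang -56.9 zstd 0.0024
scene 138 [ 0.4548 -0.0424  0.1121] ang -174.2 zstd 0.0025
```

View pics/end.png

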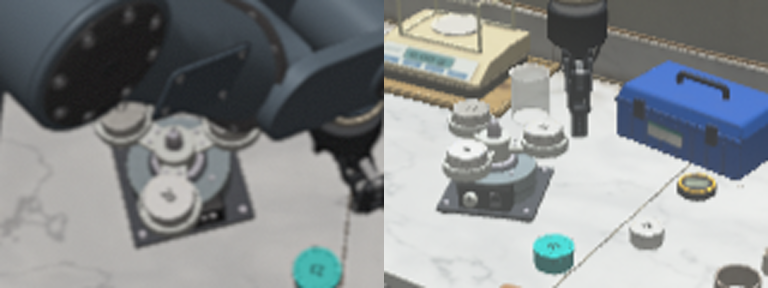

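In the right-hand view all three tins stand upright in the carousel, at (470,115), (468,155) and (545,135). Their tops are level within 1 mm, and the gripper is well clear. Handing in.

```bash
python3 -c "
from station import manip; print(manip.sign_off())"
```

```text
the job is handed in; nothing more can be done
None
```

The carousel was turned until it dropped home on its key, tin_c was then set down on the floor of holder c, and all three tins stood upright and level at the last look; the job was handed in at about 18 s.

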